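Load a return spring and mark its loaded length

TASK

Check the router's return spring on the spring tester: gently stand the larger test weight upright on the middle of the round plate on top of the spring, under the light hood, without driving the plate down to its stop, and let go of it. When the plate has settled, slide the pointer up its post until its tip is level with the plate's top face, and leave both like that. Do not knock over the smaller weight or the spare spring that stand nearby.

Things in the scene. Friction and masses are not known exactly. Their poses are not given: they have to be found in the camera images.
- tester: Spring tester fixed to the bench, grey base slab 200 x 270 x 18 mm. Origin: on the bench under the axis of the upright spring (50 mm across); z up. Its -x side is open and roughly faces the robot. Two 18 mm rear posts stand at x = +98 mm, y = +75 and -35 mm. The pointer's post (12 mm thick, cap 18 mm, 174 mm high) stands at x = -10, y = -105 mm.
- hood_edge (a point): Middle of the light hood's front lower edge, fixed, 330 mm above the bench and 6 mm behind (+x) the spring's axis. The hood reaches 100 mm back from here, 70 mm to either side and is 25 mm thick. It covers the rear half of the plate, so an upright gripper does not fit over the plate: lean the tool back towards the tester's -x by 25 to 45 degrees.
- plate (a joint): Travel of the spring plate in m: 0 = unloaded (top face 146 mm above the bench), grows as the spring is pressed down; stop at 0.065, and over 0.061 counts as driven to its stop. The spring takes about 0.7 N to start and 1.5 N per 10 mm; the weight's mass is not known exactly (0.4 to 0.85 kg), it sinks 23 to 51 mm and settles in about 1 s, damped.
- plate_top (a point): Centre of the top face of the flat round aluminium plate (90 mm diameter, 8 mm thick) on the spring; moves down with it. Axes as the tester's.
- weight_center (a point): The larger test weight, plain steel, loose: round foot 60 mm diameter and 30 mm high, then a smooth round handle 22 mm diameter up to 85 mm total height. Point half-way up its axis (42.5 mm above its underside), z along the axis.
- pointer (a joint): Height of the pointer slide in m: 0 = lowest, 0.095 = highest; its tip is 45 mm + this above the bench. Stiff (3 N friction): stays where it is left.
- pointer_tip (a point): Tip of the thin steel pointer, mid-thickness (3 mm), 8 mm outside the plate's rim; it moves vertically only. Axes as the tester's.
- pointer_tab (a point): Centre of the pointer's black grip tab, at the height of the tip. The tab sticks out from the post towards the tester's -x: 55 mm long (x), 18 mm wide (y), 18 mm high; this point is 46 mm in front of the post's axis and 22 mm from the tab's free end. Axes as the tester's.
- small_weight_center (a point): Bystander: a smaller steel weight of the same form, foot 40 mm diameter, 55 mm high. Point half-way up its axis; z along the axis. Leave standing.
- spare_spring_center (a point): Bystander: a spare coil spring standing on end, 48 mm diameter, 75 mm high. Point half-way up its axis; z along the axis. Leave standing.
There are look-alikes about, which are no part of the job. Leave any green look-alike of the part that bears weight_center alone.

How it is judged:
On the way, in this order (a step that is already met when the one before it is completed fails the run):
1. the larger weight stands on the plate, let go, the spring loaded and settled (horizontal distance between weight_center and plate_top below 0.018 m and z of weight_center in the frame of plate_top between 0.0375 and 0.0475 m and angle between weight_center's own z axis and vertical below 0.12 rad and value of joint plate above 0.012 m and velocity of joint plate between -0.01 and 0.01 m/s and contact force between the fingers and anything else below 0.3 N), for 0.3 s.
2. the pointer's tip is level with the loaded plate's top face (horizontal distance between weight_center and plate_top below 0.018 m and z of weight_center in the frame of plate_top between 0.0375 and 0.0475 m and angle between weight_center's own z axis and vertical below 0.12 rad and value of joint plate above 0.012 m and velocity of joint plate between -0.01 and 0.01 m/s and z of pointer_tip in the frame of plate_top between -0.004 and 0.004 m), for 0.2 s.
At the end, for the whole second after the job is handed in: The larger weight stands upright (within 7 degrees) and free on the plate, its axis within 18 mm of the plate's centre, the spring loaded by it and at rest; the pointer's tip is within 4 mm of the level of the plate's top face; the gripper touches nothing (all of step 2 and contact force between the fingers and anything else below 0.3 N).
It fails at once if the plate is driven down to its stop (travel over 61 mm) (value of joint plate above 0.061 m).
It fails at once if a bystander (small weight or spare spring) is knocked over (angle between any of small_weight_center, spare_spring_center's own z axis and vertical above 0.6 rad).
It also fails if it takes over 54 s, if anything falls off the work surface, if the arm or the gripper's body presses on something with over 40 N, if the wrist force passes 120 N, or if a joint passes its speed limit or range.

ROBOT

A 6-joint arm with a two-finger parallel gripper is mounted at the origin on the work surface. World frame = base frame: x ahead of the robot, y to its left, z up, the work surface at z = 0. Lengths are in m, angles in rad, forces in N, time in s.
With the tool pointing down it reaches from about 0.425 to 0.95 m from the base axis. Payload 3.5 kg.
Tool frame: the origin (TCP) lies at the very end of the fingers, on their centre line; the grasp point (between the pads) lies 19 mm behind it; y points along the fingers, z is the direction in which the jaws open and shut, and the axes are right-handed (so a half turn about y gives the same grasp; the last joint's range is limited). The gripper opens to 85 mm and grips with 20 to 120 N. Pads are 22 mm wide; open, the fingers measure 114 mm over their backs; the gripper's body (76 mm by 85 mm) begins 54 mm behind the grasp point. The pads swing forward as they close: fully open they stand 13 mm farther back than shut.
Start: joints at [0.975, 0.286, 1.577, -0, 1.279, -0.15], TCP at [0.291, 0.609, 0.231] pointing down, gripper open.
Joint ranges: [-2.77, 2.77], [-0.9, 2.22], [0.21, 2.48], [-1.53, 4.67], [0.24, 2.81], [-2.84, 2.84]. Speed limits (rad/s): [2.79, 2.79, 3.14, 3.14, 3.14, 3.14].

INTERFACE

Orientations are given as a unit quaternion [x, y, z, w].
In Python, from plant import ctrl gives the robot as it stands. The module is installed in compiled form; this text tells all that it offers.
- The arm moves only by the tool jog_arm, never from a script. Its argument "deltas" is a list of rows, each a list of 3 entries, a list of its own where there are three numbers: the turn, a rotation vector about the tool's x, y, z in rad, then the shift along the tool's x, y, z in m, then the opening, from 0 (shut) to 1 (fully open). In form: [[[wx, wy, wz], [dx, dy, dz], gripper], ...]. A call has 1 to 10 rows; each row is the pose to reach, as a shift and turn from the pose measured when the call began, along the tool's axes at that moment; what a row does not reach only later rows make up. A row lasts 1/12 s, in which the tool goes at most 41.7 mm and 7.16 degrees, less where a joint would pass 70% of its speed; a pose out of reach is approached as far as the arm can. A call with a gripper value outside its range is refused whole. The fingers move at their own pace and stop on an object; "force" is the grip in N (left out, the last holds). Time passes only in rows, so rows that repeat a pose let the fingers close. It gives the time, the measured TCP pose, the force and the opening at its end, in the units of the state.
- ctrl.get_state(): the state, without advancing time (a new reading comes with each control period).
- ctrl.read_camera(name): name is "side" or "top"; returns a dict with "pixels" (400x640x3 uint8, blue, green, red), "range_z" (400x640 float32, m along the optical axis (not along the pixel's ray), 0 where there is no reading), "fx", "fy", "cx", "cy" (pixels), "T" (4x4, takes a point from camera to world coordinates). Camera axes: x right, y up, looking along -z (the intrinsics and any distortion apply to the point x, -y, -z); pixel columns grow to the right and rows downward; lengths in m; the calibration is good to about 2 mm. A picture is of the moment at which its call begins.
- ctrl.sign_off(): hands the job in, once; it reports no verdict.
The state is a dict: "time": time; "qpos": joint angles; "dq": joint speeds; "joint_efforts": joint torques, N m; "eef_pos": TCP position; "tcp_rot": TCP orientation; "contact_force": force on the tool from outside, world axes, zero at the start; "wrist_torque": the same for the moment, N m; "opening": opening from 0.0 (shut) to 1.0 (fully open).
Only numpy, scipy, OpenCV 4.12 (cv2) and the standard library are available. Lean on these libraries where they do the work, as an engineer would, in place of code of your own. Each camera call takes 0.05 s, during which the arm holds its last target.

## Working session

There is one attempt and no reset: what is moved stays moved. The work goes in short steps, Python scripts to look and compute and a tool call to move; the robot and the scene stay as the last step left them, time stands still between calls to the robot, and variables do not carry over. Pictures are saved under pics/ and viewed, and the job is handed in when it is done.

Besides the shell and the picture viewer there is one more tool, called after "Call:" as name([rows], argument=value, ...), one row to a line, values as JSON. jog_arm: Moves the arm, as the interface text tells. Its arguments: {"type":"object","properties":{"deltas":{"type":"array","items":{"type":"array"}},"force":{"type":"number"}},"required":["deltas"]}

```bash
mkdir -p pics; cat > h.py <<'E'
import numpy as np, cv2
from plant import ctrl
from scipy.spatial.transform import Rotation as R
def cam(n,save=None):
    d=ctrl.read_camera(n)
    if save: cv2.imwrite('pics/'+save,d['pixels'])
    return d
def cloud(d):
    z=d['range_z'];v,u=np.mgrid[:400,:640]
    p=np.stack([(u-d['cx'])/d['fx']*z,-(v-d['cy'])/d['fy']*z,-z,np.ones_like(z)],-1)
    w=p@np.array(d['T']).T
    w=w[...,:3].copy();w[z==0]=np.nan
    return w
E
python3 - <<'E'
from h import *
for n in('side','top'):
    d=cam(n,n+'0.png');np.savez(n+'0.npz',**d)
    print(n,d['fx'],d['fy'],d['cx'],d['cy'],np.round(d['T'],3).tolist(),[k for k in d])
print(ctrl.get_state())
E
```

```text
side 401.71730108231185 401.71730108231185 323.21181648650594 198.6004181292204 [[0.935, 0.209, -0.286, 0.3], [-0.353, 0.603, -0.716, -0.67], [0.023, 0.77, 0.638, 0.765], [0.0, 0.0, 0.0, 1.0]] ['pixels', 'range_z', 'fx', 'fy', 'cx', 'cy', 'T']
top 452.9660217994349 452.9660217994349 320.32055320805415 202.107605106186 [[0.018, 0.995, -0.1, 0.433], [-0.999, 0.022, 0.033, -0.039], [0.035, 0.1, 0.994, 1.354], [0.0, 0.0, 0.0, 1.0]] ['pixels', 'range_z', 'fx', 'fy', 'cx', 'cy', 'T']
{'time': 0.1, 'qpos': array([ 9.75023499e-01,  2.87105698e-01,  1.57804389e+00,  4.02599645e-05,
        1.27859515e+00, -1.49997191e-01]), 'dq': array([-0.00196428, -0.00221573, -0.00298068, -0.00049688,  0.00190454,
        0.00098413]), 'joint_efforts': array([ 2.55333589e-04, -4.07295334e+01, -2.93699509e+01, -1.53435103e-04,
        3.41775463e-03,  2.84033405e-06]), 'eef_pos': array([0.29065589, 0.60855516, 0.23005922]), 'tcp_rot': array([ 0.69031752, -0.15659758,  0.15601782, -0.68891027]), 'contact_force': array([-0.1793212 , -0.11159459, -0.26262236]), 'wrist_torque': array([0.04284573, 0.00523758, 0.02481756]), 'opening': 1.000886627508424}
```

View pics/side0.png

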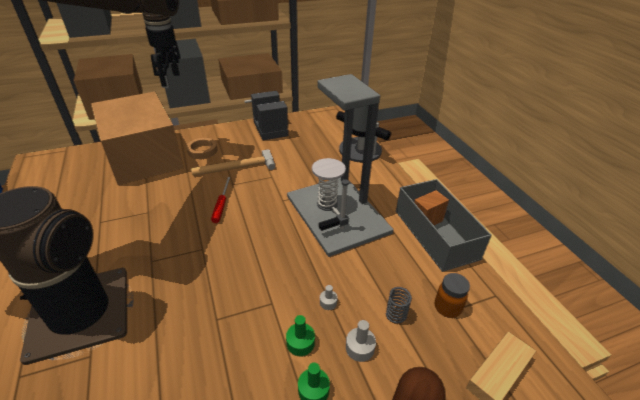

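View pics/top0.png

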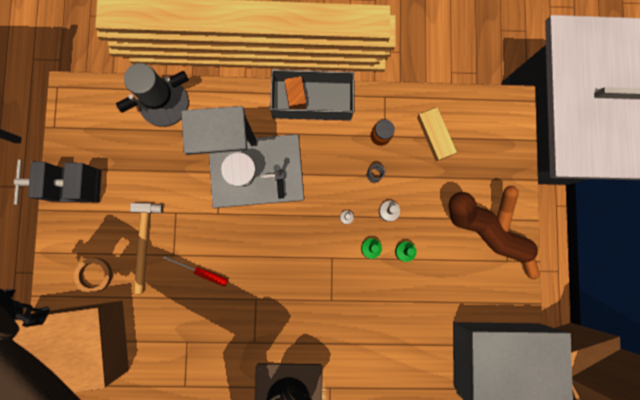

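Side view: the grey weights are at (361,340), large, and (328,297), small; the green look-alikes are at (300,337) and (313,384). The spare spring is at (398,305), the plate at (328,170) and the pointer tab at (330,224). The candidate for the job is the grey weight at side (361,340) / top (390,210), because it is plain steel and the larger of the two. I'll enlarge it and measure.

```bash
python3 - <<'E'
from h import *
s=dict(np.load('side0.npz'));t=dict(np.load('top0.npz'))
a=cv2.resize(s['pixels'][280:400,270:430],None,fx=4,fy=4,interpolation=cv2.INTER_CUBIC)
cv2.imwrite('pics/c1.png',a)
a=cv2.resize(s['pixels'][70:260,270:410],None,fx=3,fy=3,interpolation=cv2.INTER_CUBIC)
cv2.imwrite('pics/c2.png',a)
for n,d in(('side',s),('top',t)):
    w=cloud(d); w=w.reshape(-1,3)
    np.save(n+'w.npy',w)
    pts={'side':[(361,340),(328,297),(398,305),(300,337),(328,170),(330,224),(348,92)],'top':[(390,210),(347,216),(376,172),(372,248),(238,168),(281,185),(217,130)]}[n]
    for u,v in pts: print(n,u,v,np.round(w.reshape(400,640,3)[v,u],3))
w=np.load('topw.npy');w2=np.load('sidew.npy')
def seg(c,r,zl,zh,name):
    for n,ww in(('top',w),('side',w2)):
        m=(np.hypot(ww[:,0]-c[0],ww[:,1]-c[1])<r)&(ww[:,2]>zl)&(ww[:,2]<zh)
        p=ww[m]
        if len(p): print(name,n,len(p),'min',p.min(0).round(4),'max',p.max(0).round(4),'mean',p.mean(0).round(4))
W=w.reshape(400,640,3)
c=W[210,390]; seg(c,.05,.01,.12,'large'); seg(c,.03,.07,.12,'largetop')
c=W[216,347]; seg(c,.035,.01,.12,'small')
c=W[172,376]; seg(c,.04,.01,.12,'spring')
c=W[168,238]; seg(c,.07,.135,.16,'plate')
c=W[130,217]; seg(c,.2,.33,.38,'hood')
E
```

```text
side 361 340 [ 0.538 -0.297  0.047]
side 328 297 [ 0.519 -0.168  0.03 ]
side 398 305 [ 0.639 -0.26   0.065]
side 300 337 [ 0.428 -0.246  0.04 ]
side 328 170 [0.633 0.135 0.144]
side 330 224 [0.599 0.027 0.054]
side 348 92 [0.679 0.141 0.355]
top 390 210 [ 0.543 -0.279  0.085]
top 347 216 [ 0.525 -0.16   0.057]
top 376 172 [ 0.666 -0.252 -0.004]
top 372 248 [ 0.435 -0.229  0.084]
top 238 168 [0.642 0.144 0.145]
top 281 185 [0.611 0.032 0.058]
top 217 130 [0.691 0.162 0.355]
large top 337 min [ 0.5156 -0.3164  0.0106] max [ 0.5749 -0.2589  0.0888] mean [ 0.5438 -0.2848  0.04  ]
large side 843 min [ 0.5136 -0.3188  0.01  ] max [ 0.5722 -0.2588  0.0882] mean [ 0.5388 -0.2959  0.0401]
largetop top 55 min [ 0.5346 -0.2988  0.0721] max [ 0.555  -0.277   0.0888] mean [ 0.5449 -0.2873  0.0832]
largetop side 135 min [ 0.5318 -0.3002  0.0701] max [ 0.5536 -0.278   0.0882] mean [ 0.5417 -0.2908  0.0821]
small top 145 min [ 0.5045 -0.1813  0.014 ] max [ 0.5432 -0.1421  0.0617] mean [ 0.5237 -0.161   0.0279]
small side 282 min [ 0.5019 -0.1822  0.0108] max [ 0.5414 -0.1412  0.0576] mean [ 0.52   -0.1674  0.0288]
spring top 191 min [ 0.6307 -0.2649  0.0102] max [ 0.6776 -0.2196  0.0769] mean [ 0.6539 -0.2428  0.0498]
spring side 589 min [ 0.6286 -0.2675  0.0101] max [ 0.6756 -0.2198  0.0756] mean [ 0.6509 -0.2454  0.0462]
plate top 872 min [0.5955 0.1003 0.1368] max [0.6836 0.1896 0.1541] mean [0.639  0.1437 0.1454]
plate side 580 min [0.5931 0.0977 0.1371] max [0.6827 0.1901 0.149 ] mean [0.6356 0.1397 0.1451]
hood top 2835 min [0.6361 0.0962 0.3324] max [0.7487 0.2443 0.3603] mean [0.6902 0.169  0.354 ]
hood side 1444 min [0.6351 0.0943 0.3302] max [0.7465 0.2408 0.3565] mean [0.6847 0.1527 0.3511]
```

View pics/c1.png

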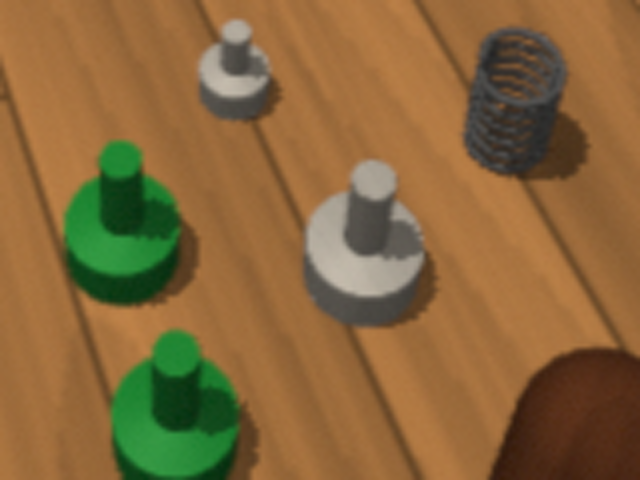

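View pics/c2.png

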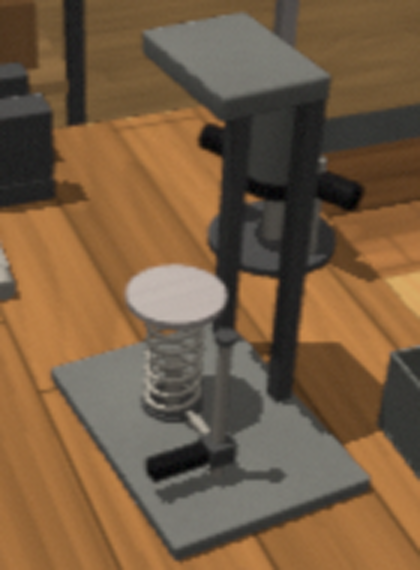

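The crop confirms it: the large plain-steel weight is in the middle at crop (365,245), world about (0.543,-0.288), with both green ones to its left. Next I'll get the tester's yaw and the pointer's position.

```bash
python3 - <<'E'
from h import *
for n in('top','side'):
    w=np.load(n+'w.npy')
    d=np.load(n+'0.npz')['pixels'].reshape(-1,3).astype(int)
    m=(np.hypot(w[:,0]-.69,w[:,1]-.165)<.12)&(abs(w[:,2]-.355)<.006)
    print(n,'hood',cv2.minAreaRect(w[m][:,:2].astype(np.float32)*1000))
    sat=d.max(1)-d.min(1)
    m=(np.hypot(w[:,0]-.66,w[:,1]-.12)<.2)&(abs(w[:,2]-.018)<.006)&(sat<30)
    print('slab',m.sum(),cv2.minAreaRect(w[m][:,:2].astype(np.float32)*1000))
    m=(np.hypot(w[:,0]-.62,w[:,1]-.035)<.08)&(w[:,2]>.035)&(w[:,2]<.075)&(d.max(1)<60)
    p=w[m];print('tab',len(p),p.min(0),p.max(0),p.mean(0),cv2.minAreaRect(p[:,:2].astype(np.float32)*1000))
    m=(np.hypot(w[:,0]-.63,w[:,1]-.035)<.06)&(w[:,2]>.12)&(w[:,2]<.19)
    p=w[m];print('postcap',len(p),p.mean(0),p.min(0),p.max(0))
    m=(np.hypot(w[:,0]-.639,w[:,1]-.144)<.06)&(abs(w[:,2]-.146)<.004)
    print('plate',cv2.minEnclosingCircle(w[m][:,:2].astype(np.float32)*1000))
    m=(np.hypot(w[:,0]-.5435,w[:,1]+.288)<.045)&(w[:,2]>.02)&(w[:,2]<.036)
    print('foot',cv2.minEnclosingCircle(w[m][:,:2].astype(np.float32)*1000))
s=ctrl.get_state();print(R.from_quat(s['tcp_rot']).as_matrix().round(3))
E
```

```text
top hood ((692.4977416992188, 170.20550537109375), (100.587158203125, 140.2476043701172), 6.033777713775635)
slab 4081 ((688.1044311523438, 113.95360565185547), (256.9162292480469, 267.8102111816406), 6.281691551208496)
tab 120 [0.57572836 0.02530798 0.04540263] [0.65447315 0.04411265 0.06293499] [0.60560528 0.03379813 0.05674588] ((615.056396484375, 35.114986419677734), (78.54441833496094, 17.561803817749023), 1.5362792015075684)
postcap 45 [0.63919197 0.03855654 0.16712435] [0.63211128 0.03178305 0.12172959] [0.64777487 0.04569143 0.17969033]
plate ((639.5338745117188, 144.28994750976562), 44.96809768676758)
foot ((544.8632202148438, -288.4586486816406), 30.371244430541992)
side hood ((690.8058471679688, 168.26243591308594), (99.9855728149414, 140.70713806152344), 6.0248613357543945)
slab 3627 ((685.2635498046875, 112.57147979736328), (259.7605895996094, 271.91534423828125), 6.277631759643555)
tab 221 [0.57064551 0.0215203  0.03803724] [0.6492842  0.04582414 0.06232332] [0.60700922 0.029469   0.05288619] ((609.8323974609375, 32.325233459472656), (78.38546752929688, 22.44273567199707), 7.492101192474365)
postcap 108 [0.6376533  0.03619964 0.15358278] [0.62975339 0.02929312 0.12022662] [0.6472485  0.04591562 0.17687419]
plate ((638.3770751953125, 143.50291442871094), 47.27627182006836)
foot ((543.163818359375, -288.74334716796875), 29.97284698486328)
[[ 0.902 -0.001  0.431]
 [-0.431 -0.002  0.902]
 [-0.    -1.    -0.002]]
```

```bash
cat >> h.py <<'E'
def Rt(th,psi):
    c,s=np.cos(psi),np.sin(psi)
    y=np.array([np.sin(th)*c,np.sin(th)*s,-np.cos(th)]);z=np.array([-s,c,0]);x=np.cross(y,z)
    return np.stack([x,y,z],1)
def delta(tcp,th,psi,s=None):
    """tcp target world, th/psi deg"""
    s=s or ctrl.get_state()
    R0=R.from_quat(s['tcp_rot']).as_matrix()
    w=R.from_matrix(R0.T@Rt(np.radians(th),np.radians(psi))).as_rotvec()
    d=R0.T@(np.array(tcp)-s['eef_pos'])
    print('turn',w.round(3).tolist(),'shift',d.round(4).tolist(),'|d|',np.linalg.norm(d).round(3))
def g2t(g,th,psi,back=.019):
    return np.array(g)+back*Rt(np.radians(th),np.radians(psi))[:,1]
E
python3 - <<'E'
from h import *
delta([.47,.2,.28],0,-25.5)
delta([.50,-.1,.28],0,-25.5)
delta(g2t([.544,-.2886,.18],35,-25.5),35,-25.5)
E
```

```text
turn [0.002, -0.001, -0.0] shift [0.338, -0.0494, -0.2914] |d| 0.449
turn [0.002, -0.001, -0.0] shift [0.4944, -0.049, -0.5492] |d| 0.741
turn [0.002, -0.0, -0.611] shift [0.6263, 0.0669, -0.7001] |d| 0.942
```

Call:
jog_arm([
  [[0,0,0],[0.338,-0.05,-0.29],1],
  [[0,0,0],[0.338,-0.05,-0.29],1],
  [[0,0,0],[0.338,-0.05,-0.29],1],
  [[0,0,0],[0.338,-0.05,-0.29],1],
  [[0,0,0],[0.338,-0.05,-0.29],1],
  [[0,0,0],[0.338,-0.05,-0.29],1],
  [[0,0,0],[0.338,-0.05,-0.29],1],
  [[0,0,0],[0.338,-0.05,-0.29],1],
  [[0,0,0],[0.338,-0.05,-0.29],1],
  [[0,0,0],[0.338,-0.05,-0.29],1],
], force=60)

```text
time: 0.93
eef_pos: [0.458, 0.2281, 0.277]
tcp_rot: [0.69, -0.157, 0.156, -0.689]
contact_force: [1.3, -0.6, 0.2]
opening: 1.002
```

```bash
python3 - <<'E'
from h import *
s=ctrl.get_state();print(s['time'],s['eef_pos'],s['qpos'])
delta([.51,-.1,.27],15,-25.5)
delta(g2t([.544,-.2886,.18],35,-25.5),35,-25.5)
E
```

```text
0.9333 [0.45799799 0.22810672 0.27695231] [ 2.64266685e-01 -1.12035070e-01  1.91952518e+00 -1.41015695e-03
  1.33610652e+00 -8.60671167e-01]
turn [0.002, -0.0, -0.262] shift [0.1883, 0.0075, -0.2737] |d| 0.332
turn [0.002, 0.0, -0.611] shift [0.3112, 0.1133, -0.4289] |d| 0.542
```

Call:
jog_arm([
  [[0,0,-0.1],[0.31,0.09,-0.43],1],
  [[0,0,-0.2],[0.31,0.09,-0.43],1],
  [[0,0,-0.3],[0.31,0.09,-0.43],1],
  [[0,0,-0.4],[0.31,0.09,-0.43],1],
  [[0,0,-0.5],[0.31,0.09,-0.43],1],
  [[0,0,-0.61],[0.31,0.09,-0.43],1],
  [[0,0,-0.61],[0.31,0.09,-0.43],1],
  [[0,0,-0.61],[0.31,0.09,-0.43],1],
  [[0,0,-0.61],[0.31,0.09,-0.43],1],
  [[0,0,-0.61],[0.31,0.09,-0.43],1],
])

```text
time: 1.77
eef_pos: [0.5302, -0.1763, 0.2077]
tcp_rot: [0.706, 0.058, 0.356, -0.61]
contact_force: [1.3, 0.6, 0.1]
opening: 1.005
```

```bash
python3 - <<'E'
from h import *
s=ctrl.get_state();print(s['time'],s['eef_pos'],s['qpos'])
delta(g2t([.544,-.2886,.15],35,-25.5),35,-25.5)
E
```

```text
1.7667 [ 0.53020392 -0.17633017  0.20767829] [-0.52124732 -0.24194002  2.24467001  0.08087245  0.53155505 -1.70357462]
turn [0.003, 0.001, -0.001] shift [0.0168, 0.1014, -0.0951] |d| 0.14
```

Call:
jog_arm([
  [[0,0,0],[0.017,0.101,-0.095],1],
  [[0,0,0],[0.017,0.101,-0.095],1],
  [[0,0,0],[0.017,0.101,-0.095],1],
  [[0,0,0],[0.017,0.101,-0.095],1],
  [[0,0,0],[0.017,0.101,-0.095],1],
  [[0,0,0],[0.017,0.101,-0.095],1],
])

```text
time: 2.27
eef_pos: [0.5531, -0.2934, 0.1333]
tcp_rot: [0.705, 0.056, 0.356, -0.611]
contact_force: [0.9, 0.2, 0.8]
opening: 0.998
```

```bash
python3 - <<'E'
from h import *
s=ctrl.get_state();print(s['time'],s['eef_pos'],s['qpos'],s['contact_force'])
for z in(.062,): delta(g2t([.544,-.2886,z],35,-25.5),35,-25.5)
d=cam('side','side1.png')
a=cv2.resize(d['pixels'][220:400,230:470],None,fx=3,fy=3,interpolation=cv2.INTER_CUBIC)
cv2.imwrite('pics/c3.png',a)
E
```

```text
2.2667 [ 0.5530712  -0.29337537  0.13330405] [-0.70888069  0.03611137  2.14484422  0.38830116  0.39638326 -2.14853317] [0.85129977 0.24301346 0.84422492]
turn [0.003, -0.001, -0.004] shift [-0.049, 0.0717, 0.0005] |d| 0.087
```

View pics/c3.png

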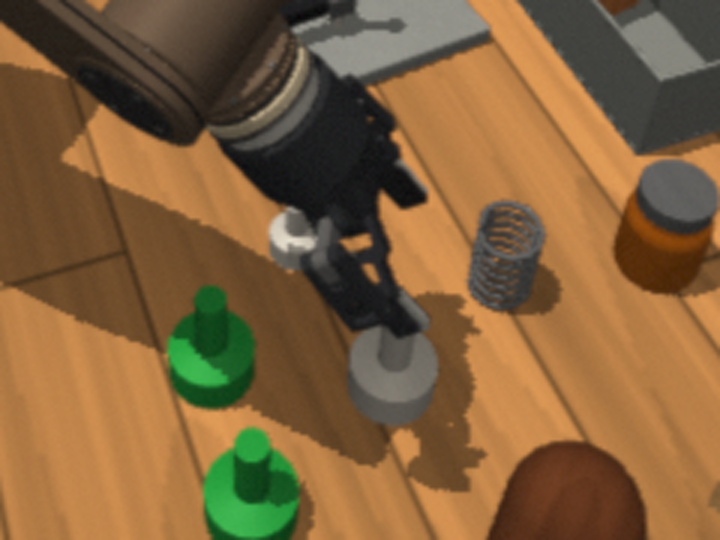

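The tool is above the weight, which sits at crop (393,370). Joint 5 is close to its lower limit, so I'll use a lean of about 30° with the yaw nearer to the arm's plane.

```bash
python3 - <<'E'
from h import *
delta(g2t([.544,-.2886,.12],30,-33),30,-33)
delta(g2t([.544,-.2886,.062],30,-33),30,-33)
E
```

```text
turn [-0.068, 0.111, 0.085] shift [-0.0184, 0.0248, -0.0016] |d| 0.031
turn [-0.068, 0.111, 0.085] shift [-0.0516, 0.0723, -0.0015] |d| 0.089
```

Call:
jog_arm([
  [[-0.034,0.055,0.042],[-0.009,0.012,-0.001],1],
  [[-0.068,0.111,0.085],[-0.018,0.025,-0.0015],1],
  [[-0.068,0.111,0.085],[-0.018,0.025,-0.0015],1],
  [[-0.068,0.111,0.085],[-0.03,0.041,-0.0015],1],
  [[-0.068,0.111,0.085],[-0.041,0.057,-0.0015],1],
  [[-0.068,0.111,0.085],[-0.052,0.072,-0.0015],1],
  [[-0.068,0.111,0.085],[-0.052,0.072,-0.0015],1],
  [[-0.068,0.111,0.085],[-0.052,0.072,-0.0015],1],
])

```text
time: 2.98
eef_pos: [0.5513, -0.2924, 0.0456]
tcp_rot: [0.707, -0.018, 0.369, -0.603]
contact_force: [-0.3, 0.7, -0.6]
opening: 1.001
```

```bash
python3 - <<'E'
from h import *
s=ctrl.get_state();print(s['time'],s['eef_pos'],s['qpos'],s['contact_force'])
for z in(.062,): delta(g2t([.544,-.2886,z],30,-33),30,-33)
d=cam('side','side2.png')
a=cv2.resize(d['pixels'][270:400,270:430],None,fx=4,fy=4,interpolation=cv2.INTER_CUBIC)
cv2.imwrite('pics/c4.png',a)
E
```

```text
2.9833 [ 0.55127199 -0.29236233  0.04563956] [-0.66931932  0.20876288  2.1288314   0.16881774  0.28693558 -1.8151576 ] [-0.3058059   0.71400234 -0.5571737 ]
turn [-0.001, 0.001, -0.001] shift [0.0011, 0.0008, -0.0008] |d| 0.002
```

View pics/c4.png

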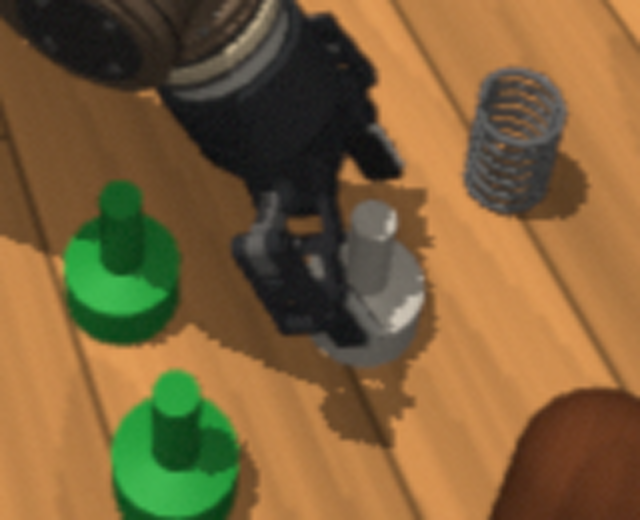

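The open fingers stand on either side of the handle (crop (372,250)), so I'll close them.

Call:
jog_arm([
  [[0,0,0],[0,0,0],0.6],
  [[0,0,0],[0,0,0],0.4],
  [[0,0,0],[0,0,0],0.3],
  [[0,0,0],[0,0,0],0.2],
  [[0,0,0],[0,0,0],0],
  [[0,0,0],[0,0,0],0],
  [[0,0,0],[0,0,0],0],
  [[0,0,0],[0,0,0],0],
  [[0,0,0],[0,0,0],0],
  [[0,0,0],[0,0,0],0],
], force=60)

```text
time: 3.87
eef_pos: [0.5524, -0.2934, 0.0475]
tcp_rot: [0.707, -0.017, 0.37, -0.603]
contact_force: [-2.3, 2.9, 5.3]
opening: 0.232
```

```bash
python3 - <<'E'
from h import *
s=ctrl.get_state();print(s['time'],s['eef_pos'],s['qpos'],s['contact_force'],s['opening'])
R0=R.from_quat(s['tcp_rot']).as_matrix()
print('up 0.2:',(R0.T@[0,0,.2]).round(3),'up .01',(R0.T@[0,0,.01]).round(4))
d=cam('side','side3.png')
a=cv2.resize(d['pixels'][270:400,270:430],None,fx=4,fy=4,interpolation=cv2.INTER_CUBIC)
cv2.imwrite('pics/c5.png',a)
E
```

```text
3.8667 [ 0.55241325 -0.29335848  0.04752845] [-0.66938828  0.20732851  2.12696309  0.16853264  0.28666449 -1.81472843] [-2.34675821  2.91649791  5.32468813] 0.23219213806190944
up 0.2: [ 0.1   -0.173 -0.   ] up .01 [ 0.005  -0.0086 -0.    ]
```

View pics/c5.png

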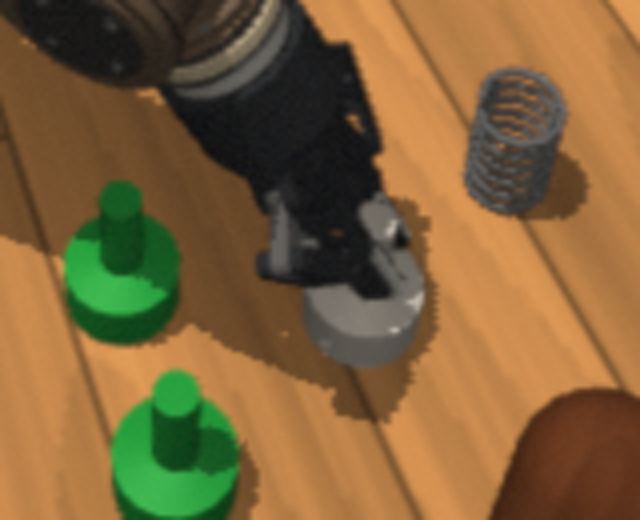

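Gripped, with the opening at 0.232 (about 20 mm, which matches the handle). Lifting now.

Call:
jog_arm([
  [[0,0,0],[0.005,-0.009,0],0],
  [[0,0,0],[0.012,-0.021,0],0],
  [[0,0,0],[0.025,-0.043,0],0],
  [[0,0,0],[0.04,-0.069,0],0],
  [[0,0,0],[0.055,-0.095,0],0],
  [[0,0,0],[0.07,-0.121,0],0],
  [[0,0,0],[0.085,-0.147,0],0],
  [[0,0,0],[0.1,-0.173,0],0],
  [[0,0,0],[0.1,-0.173,0],0],
  [[0,0,0],[0.1,-0.173,0],0],
])

```text
time: 4.75
eef_pos: [0.5517, -0.293, 0.2476]
tcp_rot: [0.707, -0.017, 0.37, -0.602]
contact_force: [-0.1, 0.3, -5.6]
opening: 0.231
```

```bash
python3 - <<'E'
from h import *
s=ctrl.get_state();print(s['time'],s['eef_pos'],s['qpos'],s['contact_force'],s['wrist_torque'],s['opening'])
d=cam('side','side4.png');np.savez('s4.npz',**d)
cv2.imwrite('pics/c6.png',cv2.resize(d['pixels'][150:400,220:480],None,fx=3,fy=2.4))
t=cam('top','top4.png');np.savez('t4.npz',**t)
cv2.imwrite('pics/c7.png',cv2.resize(t['pixels'][140:290,300:480],None,fx=4,fy=4))
# carry target: above plate: weight bottom at .20
for p in ([.544,-.2886],):
  pass
E
```

```text
4.75 [ 0.55172741 -0.29304584  0.24757153] [-0.6696252  -0.09008432  2.01604022  0.07414195  0.69241085 -1.71020108] [-0.12643604  0.3380151  -5.62228621] [0.3650961  0.62560698 0.00941856] 0.2313420194800028
```

View pics/c6.png

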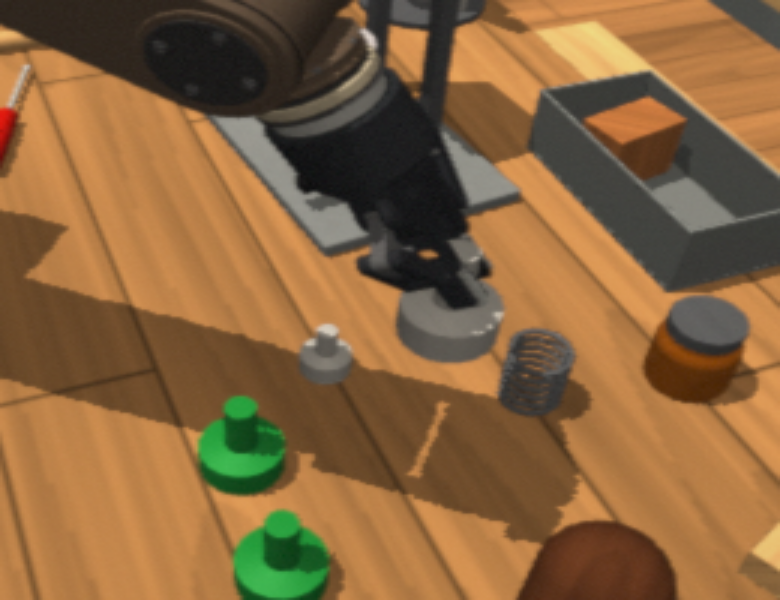

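View pics/c7.png

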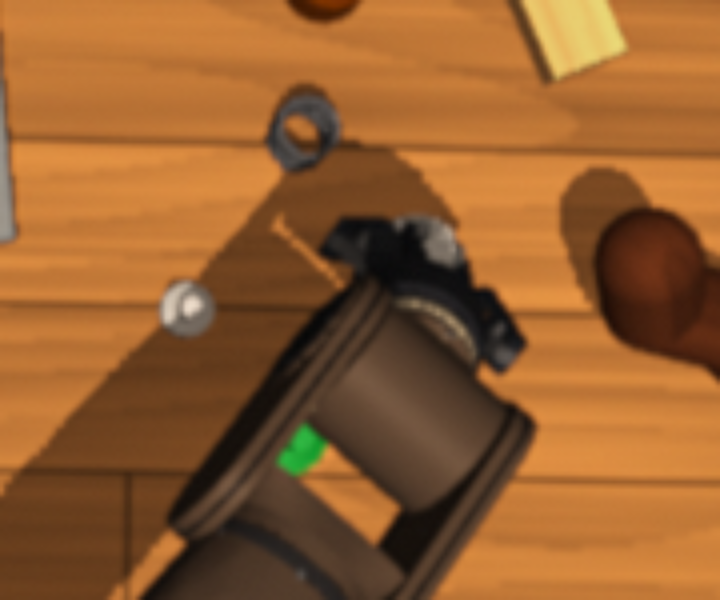

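The weight (side crop (450,320)) hangs upright in the grip and adds 5.6 N, so it's about 0.57 kg. I'll check its tilt and offset from the depth data.

```bash
cat >> h.py <<'E'
def foot(d,c,zb,r=.05,z0=.006,z1=.036):
    """fit foot cylinder (r=30mm) given side depth: optimise axis pose"""
    from scipy.optimize import least_squares
    w=cloud(d).reshape(-1,3);px=d['pixels'].reshape(-1,3).astype(int)
    m=(np.hypot(w[:,0]-c[0],w[:,1]-c[1])<r)&(w[:,2]>zb+z0-.01)&(w[:,2]<zb+z1)
    sat=px.max(1)-px.min(1); m&=(sat<25)&(px.max(1)>75)
    p=w[m]
    def f(v):
        cx,cy,ct,a,b=v
        Rm=R.from_rotvec([a,b,0]).as_matrix()
        q=(p-[cx,cy,ct])@Rm   # local, z=0 at foot top
        dr=np.hypot(q[:,0],q[:,1])-.03
        dd=np.where(q[:,2]>0,q[:,2],np.where(np.abs(dr)<np.abs(q[:,2]),dr,q[:,2]))
        return np.concatenate([dd,[.0005*a*3,.0005*b*3]])
    s=least_squares(f,[c[0],c[1],zb+.03,0,0],loss='soft_l1',f_scale=.002)
    print('foot n',len(p),'ctr',s.x[:2].round(4),'bottom',(s.x[2]-.03).round(4),'tilt',s.x[3:].round(3),'rms',np.sqrt(np.mean(s.fun**2)).round(4))
    return s.x
E
python3 - <<'E'
from h import *
d=dict(np.load('s4.npz'));foot(d,[.544,-.2886],.2)
d=dict(np.load('side0.npz'));foot(d,[.544,-.2886],.0)
E
```

```text
foot n 738 ctr [ 0.5434 -0.288 ] bottom 0.2021 tilt [0.017 0.004] rms 0.0011
foot n 554 ctr [ 0.5442 -0.2876] bottom 0.0018 tilt [-0.005  0.007] rms 0.0014
```

```bash
python3 - <<'E'
from h import *
s=ctrl.get_state();p=s['eef_pos'].copy()
A=np.array([.53,.133,.21])
delta(p+.5*(A-p),30,-13)
delta(A,30,6)
E
```

```text
turn [0.173, -0.302, -0.006] shift [-0.1156, -0.0471, 0.1728] |d| 0.213
turn [0.338, -0.59, -0.005] shift [-0.2313, -0.0942, 0.3455] |d| 0.426
```

Call:
jog_arm([
  [[0.01,-0.02,0],[-0.006,-0.002,0.009],0],
  [[0.03,-0.05,0],[-0.018,-0.007,0.027],0],
  [[0.05,-0.09,0],[-0.034,-0.014,0.051],0],
  [[0.075,-0.13,0],[-0.051,-0.021,0.076],0],
  [[0.1,-0.175,0],[-0.068,-0.028,0.102],0],
  [[0.125,-0.22,0],[-0.085,-0.035,0.127],0],
  [[0.15,-0.262,0],[-0.102,-0.042,0.153],0],
  [[0.175,-0.305,0],[-0.119,-0.049,0.178],0],
  [[0.2,-0.35,0],[-0.136,-0.056,0.204],0],
  [[0.225,-0.393,0],[-0.153,-0.063,0.229],0],
])

```text
time: 5.68
eef_pos: [0.5342, -0.0077, 0.2174]
tcp_rot: [0.693, 0.138, 0.219, -0.673]
contact_force: [0.9, -0.4, -5.0]
opening: 0.235
```

```bash
python3 - <<'E'
from h import *
s=ctrl.get_state();print(s['eef_pos'],s['qpos'],s['opening'])
delta([.53,.133,.21],30,6)
E
```

```text
[ 0.53421952 -0.00770348  0.21742134] [-0.23180656 -0.28318565  2.23275281  0.09093253  0.68554122 -1.73922119] 0.23523615571404663
turn [0.108, -0.195, -0.012] shift [-0.0219, -0.0034, 0.1392] |d| 0.141
```

Call:
jog_arm([
  [[0.02,-0.04,0],[-0.005,-0.001,0.026],0],
  [[0.04,-0.08,0],[-0.009,-0.0015,0.052],0],
  [[0.065,-0.12,-0.01],[-0.013,-0.002,0.078],0],
  [[0.09,-0.16,-0.012],[-0.017,-0.003,0.104],0],
  [[0.108,-0.195,-0.012],[-0.02,-0.003,0.126],0],
  [[0.108,-0.195,-0.012],[-0.022,-0.0034,0.139],0],
  [[0.108,-0.195,-0.012],[-0.022,-0.0034,0.139],0],
  [[0.108,-0.195,-0.012],[-0.022,-0.0034,0.139],0],
])

```text
time: 6.35
eef_pos: [0.5278, 0.1337, 0.2065]
tcp_rot: [-0.673, -0.217, -0.144, 0.692]
contact_force: [0.1, -0.9, -5.9]
opening: 0.238
```

```bash
python3 - <<'E'
from h import *
s=ctrl.get_state();print(s['eef_pos'],s['qpos'],s['opening'],s['contact_force'])
delta([.6484,.1453,.210],30,6)
d=cam('side','side5.png');np.savez('s5.npz',**d)
p=s['eef_pos'];foot(d,[p[0]-.0097,p[1]-.001],p[2]-.0475)
cv2.imwrite('pics/c8.png',cv2.resize(d['pixels'][50:270,220:440],None,fx=2.7,fy=2.7))
E
```

```text
[0.52780319 0.13365082 0.20654465] [ 0.04803393 -0.2424733   2.22341554  0.04846935  0.64419972 -1.66102804] 0.23819537033073435 [ 0.13463704 -0.87957141 -5.89165676]
turn [-0.001, 0.002, -0.006] shift [0.107, 0.057, -0.0013] |d| 0.121
foot n 304 ctr [0.5176 0.1315] bottom 0.1611 tilt [0.017 0.001] rms 0.0013
```

View pics/c8.png

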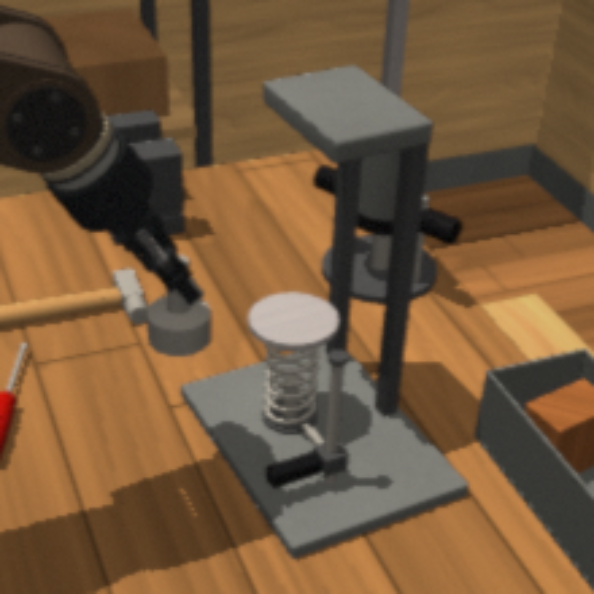

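The weight is upright at crop (180,325), with its underside about 14 mm above the plate's level. I'll slide it in under the hood edge.

```bash
python3 - <<'E'
from h import *
delta([.649,.1464,.209],30,6)
E
```

```text
turn [-0.0, 0.001, -0.005] shift [0.1063, 0.0587, 0.0006] |d| 0.121
```

Call:
jog_arm([
  [[0,0,0],[0.012,0.006,0],0],
  [[0,0,0],[0.028,0.015,0],0],
  [[0,0,0],[0.046,0.025,0],0],
  [[0,0,0],[0.064,0.035,0],0],
  [[0,0,0],[0.08,0.043,0],0],
  [[0,0,0],[0.094,0.051,0],0],
  [[0,0,-0.003],[0.103,0.056,0],0],
  [[0,0,-0.003],[0.107,0.058,0],0],
  [[0,0,-0.003],[0.107,0.058,0],0],
  [[0,0,-0.003],[0.107,0.058,0],0],
])

```text
time: 7.23
eef_pos: [0.6485, 0.1455, 0.2091]
tcp_rot: [-0.673, -0.218, -0.145, 0.692]
contact_force: [-0.5, 0.2, -5.6]
opening: 0.234
```

```bash
python3 - <<'E'
from h import *
s=ctrl.get_state();print(s['eef_pos'],s['qpos'],s['opening'],s['contact_force'])
R0=R.from_quat(s['tcp_rot']).as_matrix();print((R0.T@[0,0,-.01]).round(4))
d=cam('side','side6.png');np.savez('s6.npz',**d)
p=s['eef_pos'];foot(d,[p[0]-.0102,p[1]-.002],p[2]-.0475)
cv2.imwrite('pics/c9.png',cv2.resize(d['pixels'][50:270,220:440],None,fx=2.7,fy=2.7))
delta([.649,.1464,.209],30,6,s)
E
```

```text
[0.64854685 0.14545943 0.20907956] [ 0.05967417  0.04639429  1.95441041  0.03873162  0.62165966 -1.64223761] 0.23432693564956747 [-0.49040788  0.20302892 -5.58427383]
[-0.005   0.0087  0.    ]
foot n 304 ctr [0.6378 0.1437] bottom 0.1633 tilt [0.001 0.002] rms 0.0014
turn [-0.0, 0.001, -0.004] shift [0.0004, 0.0003, 0.0009] |d| 0.001
```

View pics/c9.png

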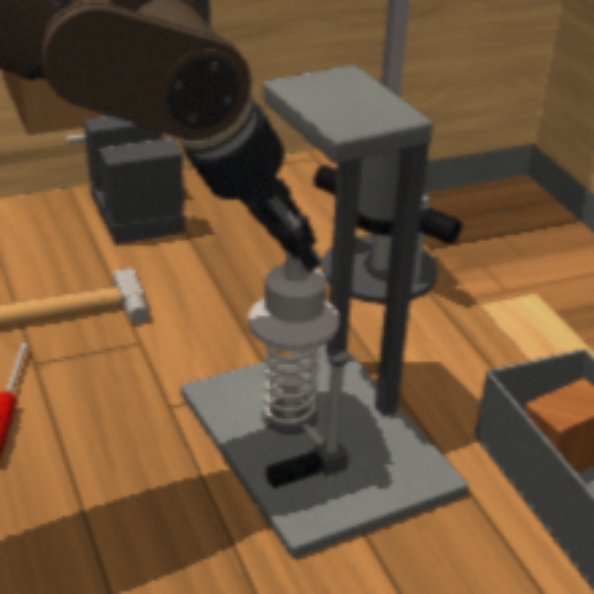

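The weight is centred over the plate (crop (295,290)) and clear of the hood. Lowering gently while watching the force.

Call:
jog_arm([
  [[0,0,0],[-0.002,0.0035,0],0],
  [[0,0,0],[-0.004,0.007,0],0],
  [[0,0,0],[-0.006,0.0104,0],0],
  [[0,0,0],[-0.008,0.0139,0],0],
  [[0,0,0],[-0.01,0.0173,0],0],
  [[0,0,0],[-0.012,0.0208,0],0],
  [[0,0,0],[-0.014,0.0242,0],0],
  [[0,0,0],[-0.016,0.0277,0],0],
  [[0,0,0],[-0.017,0.0294,0],0],
  [[0,0,0],[-0.017,0.0294,0],0],
])

```text
time: 8.12
eef_pos: [0.6484, 0.1457, 0.1751]
tcp_rot: [-0.673, -0.218, -0.146, 0.692]
contact_force: [-1.3, 0.8, -1.3]
opening: 0.235
```

```bash
python3 - <<'E'
from h import *
s=ctrl.get_state();print(s['eef_pos'],s['qpos'],s['opening'],s['contact_force'],s['wrist_torque'])
E
```

```text
[0.64838924 0.14568265 0.17513081] [ 0.0599998   0.08625295  1.97992077  0.04291524  0.55551691 -1.64705362] 0.23513532791671837 [-1.2974114   0.82317468 -1.33855758] [0.00350385 0.66586429 0.07022963]
```

Call:
jog_arm([
  [[0,0,0],[-0.0015,0.0026,0],0],
  [[0,0,0],[-0.003,0.0052,0],0],
  [[0,0,0],[-0.0045,0.0078,0],0],
  [[0,0,0],[-0.006,0.0104,0],0],
  [[0,0,0],[-0.006,0.0104,0],0],
  [[0,0,0],[-0.006,0.0104,0],0],
  [[0,0,0],[-0.006,0.0104,0],0],
  [[0,0,0],[-0.006,0.0104,0],0],
])

```text
time: 8.78
eef_pos: [0.6488, 0.1457, 0.1637]
tcp_rot: [-0.673, -0.218, -0.146, 0.692]
contact_force: [-0.8, 1.2, -1.3]
opening: 0.235
```

```bash
python3 - <<'E'
from h import *
s=ctrl.get_state();print(s['eef_pos'],s['qpos'],s['opening'],s['contact_force'],s['wrist_torque'])
d=cam('side','side7.png');np.savez('s7.npz',**d)
p=s['eef_pos'];foot(d,[p[0]-.0102,p[1]-.002],p[2]-.0475)
cv2.imwrite('pics/c10.png',cv2.resize(d['pixels'][50:270,220:440],None,fx=2.7,fy=2.7))
E
```

```text
[0.64882559 0.14573883 0.16370224] [ 0.06003637  0.10155941  1.986969    0.04468242  0.53178041 -1.64899435] 0.23490330784558583 [-0.80088743  1.18102566 -1.34828122] [0.072868   0.28256269 0.08052929]
foot n 506 ctr [0.6536 0.1424] bottom 0.1114 tilt [-0.053  0.659] rms 0.0048
```

View pics/c10.png

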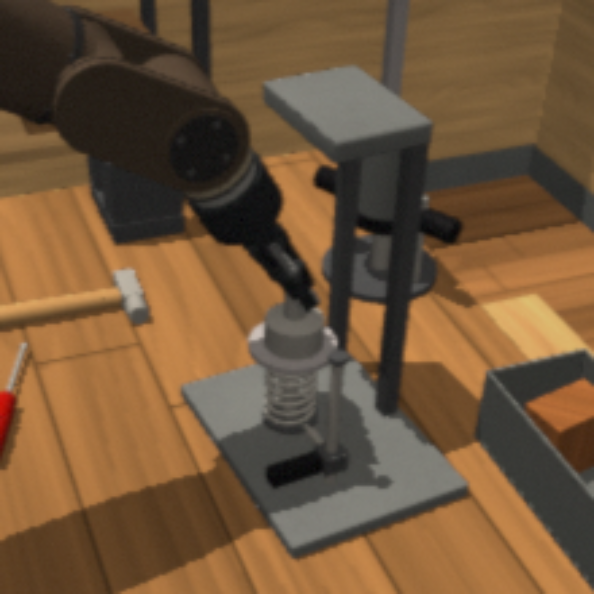

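Call:
jog_arm([
  [[0,0,0],[-0.0015,0.0026,0],0],
  [[0,0,0],[-0.0015,0.0026,0],0],
  [[0,0,0],[-0.0015,0.0026,0],0.3],
  [[0,0,0],[-0.0015,0.0026,0],0.35],
  [[0,0,0],[-0.0015,0.0026,0],0.4],
  [[0,0,0],[-0.0015,0.0026,0],0.5],
  [[0,0,0],[-0.0015,0.0026,0],0.6],
  [[0,0,0],[-0.0015,0.0026,0],0.7],
  [[0,0,0],[-0.0015,0.0026,0],0.7],
])

```text
time: 9.58
eef_pos: [0.6489, 0.1457, 0.1608]
tcp_rot: [-0.673, -0.218, -0.146, 0.692]
contact_force: [0.2, 0.1, 0.1]
opening: 0.701
```

```bash
python3 - <<'E'
from h import *
s=ctrl.get_state();print(s['eef_pos'],s['opening'],s['contact_force'],s['wrist_torque'])
d=cam('side','side8.png')
cv2.imwrite('pics/c11.png',cv2.resize(d['pixels'][110:260,250:400],None,fx=4,fy=4,interpolation=cv2.INTER_CUBIC))
E
```

```text
[0.64887712 0.14569803 0.16076552] 0.701089927894994 [0.21466531 0.07144878 0.09160761] [0.00779204 0.25418977 0.06605954]
```

View pics/c11.png

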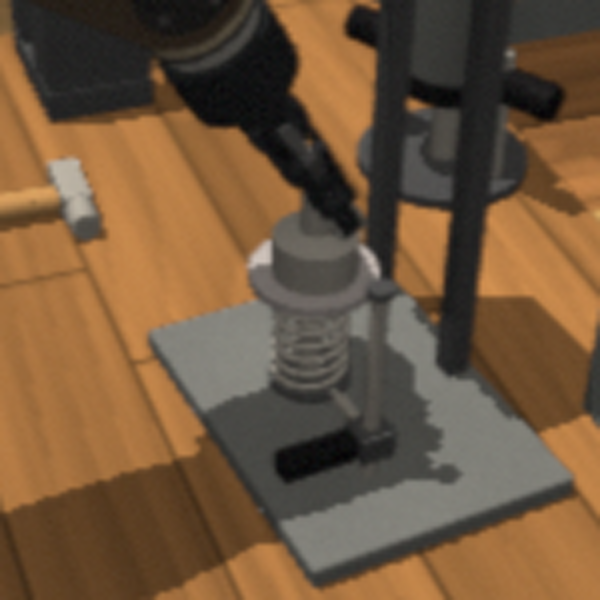

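The weight is released and stands on the plate (crop (315,255)). Backing out horizontally.

Call:
jog_arm([
  [[0,0,0],[-0.003,-0.004,0],0.7],
  [[0,0,0],[-0.013,-0.011,0],0.7],
  [[0,0,0],[-0.027,-0.02,0],0.7],
  [[0,0,0],[-0.047,-0.031,0],0.7],
  [[0,0,0],[-0.067,-0.042,0],0.7],
  [[0,0,0],[-0.087,-0.053,0],0.7],
  [[0,0,0],[-0.1,-0.061,0],0.7],
  [[0,0,0],[-0.113,-0.069,0],0.7],
  [[0,0,0],[-0.121,-0.074,0],0.7],
  [[0,0,0],[-0.121,-0.074,0],0.7],
])

```text
time: 10.47
eef_pos: [0.5061, 0.1308, 0.1642]
tcp_rot: [-0.673, -0.218, -0.146, 0.692]
contact_force: [-0.1, 0.1, -0.9]
opening: 0.697
```

```bash
python3 - <<'E'
from h import *
s=ctrl.get_state();print(s['time'],s['eef_pos'],s['qpos'],s['contact_force'])
d=cam('side','side9.png');np.savez('s9.npz',**d)
t=cam('top','top9.png');np.savez('t9.npz',**t)
cv2.imwrite('pics/c12.png',cv2.resize(d['pixels'][110:260,250:400],None,fx=4,fy=4,interpolation=cv2.INTER_CUBIC))
cv2.imwrite('pics/c13.png',cv2.resize(t['pixels'][90:220,180:320],None,fx=4,fy=4,interpolation=cv2.INTER_CUBIC))
E
```

```text
10.4667 [0.50605187 0.1308162  0.16417465] [ 0.04362149 -0.24352385  2.30898636  0.05873278  0.55603851 -1.67488396] [-0.06888764  0.11191427 -0.85819141]
```

View pics/c12.png

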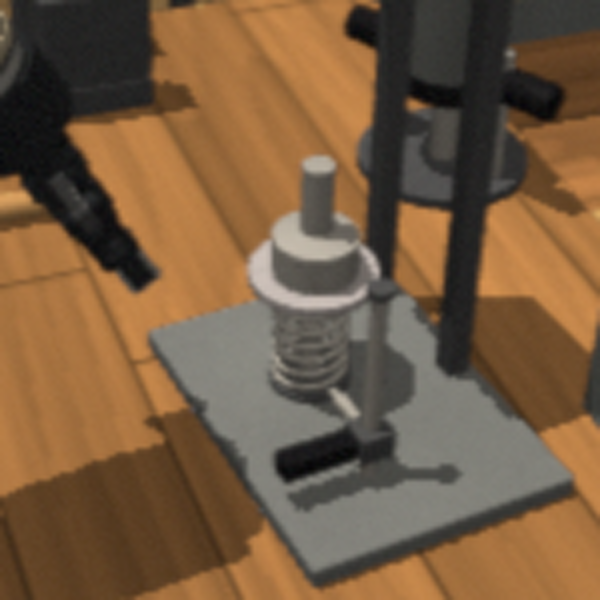

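View pics/c13.png

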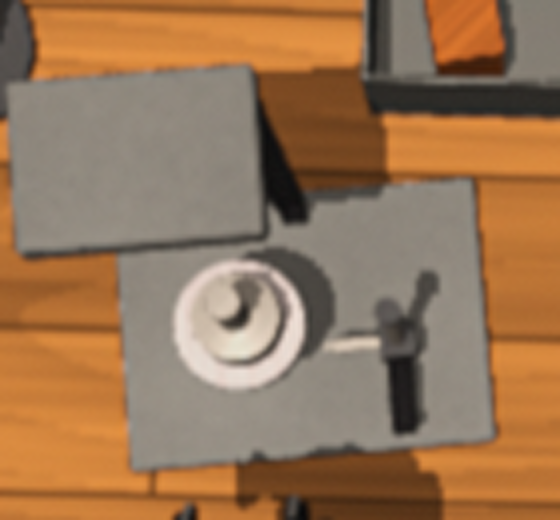

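Both views show the weight upright and centred on the plate, side (315,240) and top (238,318). Now I'll measure the plate level and the tab.

```bash
python3 - <<'E'
from h import *
P=lambda n:dict(np.load(n))
for n,a,b,c in(('side','side0.npz','s9.npz',[.638,.1437]),('top','top0.npz','t9.npz',[.6395,.1445])):
    wa=cloud(P(a)).reshape(-1,3);wb=cloud(P(b)).reshape(-1,3)
    px=P(b)['pixels'].reshape(-1,3).astype(int)
    def ring(w,lo,hi,z0,z1):
        r=np.hypot(w[:,0]-c[0],w[:,1]-c[1]);m=(r>lo)&(r<hi)&(w[:,2]>z0)&(w[:,2]<z1);return w[m]
    A=ring(wa,.0,.042,.135,.16);B=ring(wb,.034,.042,.09,.13)
    print(n,'plate before',np.median(A[:,2]),'after',len(B),np.median(B[:,2]),np.percentile(B[:,2],[10,25,75,90]))
    for lbl,w in(('b',wa),('a',wb)):
        # tab region tester frame
        y=np.radians(6.05);d=w-np.r_[c,0];X=d[:,0]*np.cos(y)+d[:,1]*np.sin(y);Y=-d[:,0]*np.sin(y)+d[:,1]*np.cos(y)
        m=(X>-80)&(X<-.035)&(X>-.07)&(abs(Y+.105)<.007)&(w[:,2]>.04)&(w[:,2]<.1)
        print(lbl,'tab top z',m.sum(),np.median(w[m][:,2]),np.percentile(w[m][:,2],[10,90]))
        m=(X>-.09)&(X<.02)&(abs(Y+.105)<.02)&(w[:,2]>.04)&(w[:,2]<.09)
        print(' X',X[m].min(),'Y',Y[m].min(),Y[m].max())
        m=(np.hypot(X+.01,Y+.105)<.012)&(w[:,2]>.15); print(' cap z',np.median(w[m][:,2]))
        # weight handle top
    m=(np.hypot(wb[:,0]-c[0],wb[:,1]-c[1])<.02)&(wb[:,2]>.17);p=wb[m]
    t=p[p[:,2]>p[:,2].max()-.006];print('handle top',len(t),t.mean(0),np.median(t[:,2]))
    m=(np.hypot(wb[:,0]-c[0],wb[:,1]-c[1])<.04)&(wb[:,2]>.132)&(wb[:,2]<.15);print('foot top',np.median(wb[m][:,2]),cv2.minEnclosingCircle(wb[m][:,:2].astype(np.float32)*1000))
E
```

```text
side plate before 0.1456631181012119 after 117 0.11350398444934406 [0.11110212 0.11250716 0.11463392 0.11530172]
b tab top z 62 0.05706594473013499 [0.04739917 0.05919444]
 X -0.07888743263192402 Y -0.11857323760239563 -0.09268986336682464
 cap z 0.1707660758065841
a tab top z 63 0.05702005967039048 [0.0496644  0.05861021]
 X -0.07887871547876239 Y -0.11915219185630012 -0.09161265064162158
 cap z 0.17142760541059843
handle top 43 [0.64835866 0.14431118 0.35385057] 0.353969096178215
foot top 0.14453486408637722 ((637.0335083007812, 143.1499786376953), 31.38686180114746)
top plate before 0.14548854974747916 after 234 0.11338077893769483 [0.11010887 0.11169856 0.11513017 0.11687166]
b tab top z 56 0.05721047526655165 [0.05433787 0.05960507]
 X -0.07808360079531285 Y -0.11781762688350875 -0.08516531219298423
 cap z 0.17389975853955753
a tab top z 59 0.05698463383770003 [0.0551824  0.06140879]
 X -0.07813940973391495 Y -0.11833242982481362 -0.0872042853744195
 cap z 0.17330526578936012
handle top 66 [0.65091613 0.14511077 0.35489844] 0.35483745582953014
foot top 0.14502146162479268 ((639.4971923828125, 142.4836883544922), 30.021650314331055)
```

The plate sank 32 mm, so its top face is at about 0.1138 m. The tab's top reads 0.057, which puts the tip at about 0.048. Next I'll grip the tab and raise it about 66 mm.

```bash
python3 - <<'E'
from h import *
delta([.5953,.034,.12],22,6)
delta([.5953,.034,.034],22,6)
E
```

```text
turn [-0.0, 0.001, 0.14] shift [0.0438, 0.0773, -0.1054] |d| 0.138
turn [-0.0, 0.001, 0.14] shift [0.0008, 0.1518, -0.1054] |d| 0.185
```

Call:
jog_arm([
  [[0,0,0.03],[0.005,0.01,-0.02],0.6],
  [[0,0,0.07],[0.014,0.026,-0.045],0.6],
  [[0,0,0.1],[0.025,0.045,-0.07],0.6],
  [[0,0,0.14],[0.035,0.062,-0.09],0.6],
  [[0,0,0.14],[0.044,0.077,-0.105],0.6],
  [[0,0,0.14],[0.044,0.077,-0.105],0.6],
  [[0,0,0.14],[0.044,0.077,-0.105],0.6],
  [[0,0,0.14],[0.044,0.077,-0.105],0.6],
])

```text
time: 11.23
eef_pos: [0.5951, 0.0346, 0.12]
tcp_rot: [-0.686, -0.171, -0.098, 0.7]
contact_force: [-0.4, 0.5, 0.3]
opening: 0.602
```

```bash
python3 - <<'E'
from h import *
s=ctrl.get_state();print(s['time'],s['eef_pos'],s['qpos'],s['contact_force'])
delta([.5953,.034,.034],22,6,s)
d=cam('side','side10.png');t=cam('top','t10.png')
cv2.imwrite('pics/c14.png',cv2.resize(d['pixels'][110:260,250:400],None,fx=4,fy=4,interpolation=cv2.INTER_CUBIC))
cv2.imwrite('pics/c15.png',cv2.resize(t['pixels'][90:220,180:320],None,fx=4,fy=4,interpolation=cv2.INTER_CUBIC))
E
```

```text
11.2333 [0.59507799 0.03462647 0.11995071] [-0.15264799  0.05776573  2.09381575  0.1638895   0.62530615 -1.94437307] [-0.42968095  0.48671704  0.29744442]
turn [-0.0, 0.001, -0.001] shift [-0.032, 0.0798, -0.0007] |d| 0.086
```

View pics/c14.png

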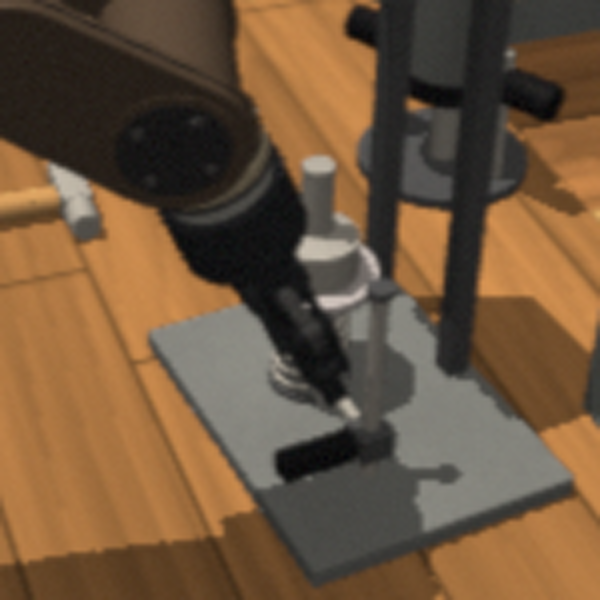

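View pics/c15.png

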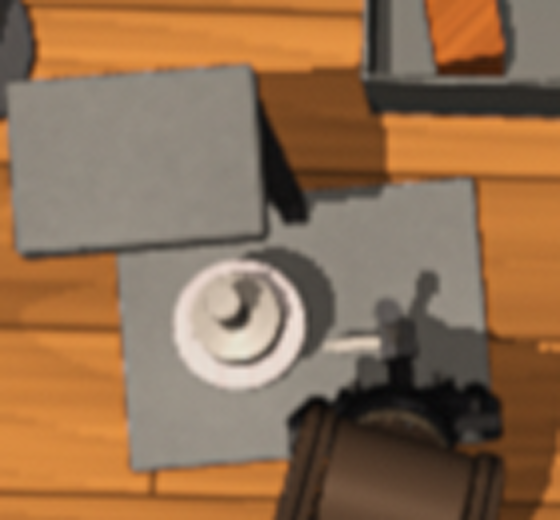

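The gripper straddles the tab line (top crop (400,380)) and the weight is undisturbed. Descending and closing on the tab.

Call:
jog_arm([
  [[0,0,0],[-0.005,0.013,-0.0005],0.6],
  [[0,0,0],[-0.012,0.03,-0.0007],0.6],
  [[0,0,0],[-0.02,0.05,-0.0007],0.6],
  [[0,0,0],[-0.027,0.067,-0.0007],0.6],
  [[0,0,0],[-0.031,0.077,-0.0007],0.6],
  [[0,0,0],[-0.032,0.08,-0.0007],0.6],
  [[0,0,0],[-0.032,0.08,-0.0007],0.6],
  [[0,0,0],[-0.032,0.08,-0.0007],0.6],
])

```text
time: 12.0
eef_pos: [0.5959, 0.0347, 0.0355]
tcp_rot: [-0.686, -0.172, -0.098, 0.7]
contact_force: [-1.1, -0.5, 0.1]
opening: 0.596
```

Call:
jog_arm([
  [[0,0,0],[0,0,0],0.4],
  [[0,0,0],[0,0,0],0.3],
  [[0,0,0],[0,0,0],0.2],
  [[0,0,0],[0,0,0],0.1],
  [[0,0,0],[0,0,0],0],
  [[0,0,0],[0,0,0],0],
  [[0,0,0],[0,0,0],0],
  [[0,0,0],[0,0,0],0],
], force=25)

```text
time: 12.67
eef_pos: [0.5967, 0.0362, 0.037]
tcp_rot: [-0.685, -0.173, -0.099, 0.701]
contact_force: [0.1, 7.7, 2.4]
opening: 0.202
```

```bash
python3 - <<'E'
from h import *
s=ctrl.get_state();print(s['time'],s['eef_pos'],s['qpos'],s['contact_force'],s['opening'])
R0=R.from_quat(s['tcp_rot']).as_matrix();print((R0.T@[0,0,.066]).round(4))
d=cam('side','side11.png')
cv2.imwrite('pics/c16.png',cv2.resize(d['pixels'][110:260,250:400],None,fx=4,fy=4,interpolation=cv2.INTER_CUBIC))
E
```

```text
12.6667 [0.59665103 0.03624096 0.03695849] [-0.1503921   0.20380039  2.11961193  0.2250968   0.45244474 -2.01218161] [0.12509661 7.67446998 2.40400449] 0.20170344621965458
[ 0.0249 -0.0611  0.0001]
```

View pics/c16.png

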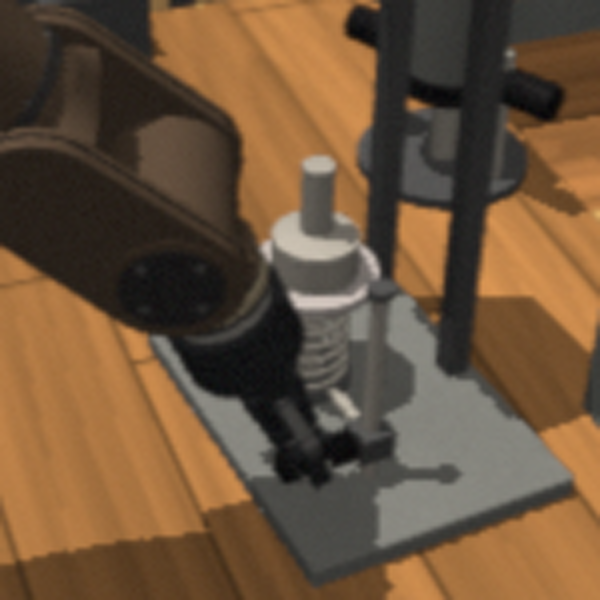

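The tab is gripped (opening 0.20, about 17 mm). Raising it most of the way, then I'll measure.

Call:
jog_arm([
  [[0,0,0],[0.003,-0.0075,0],0],
  [[0,0,0],[0.006,-0.015,0],0],
  [[0,0,0],[0.0095,-0.023,0],0],
  [[0,0,0],[0.013,-0.032,0],0],
  [[0,0,0],[0.0165,-0.041,0],0],
  [[0,0,0],[0.02,-0.049,0],0],
  [[0,0,0],[0.023,-0.0555,0],0],
  [[0,0,0],[0.0235,-0.0575,0],0],
  [[0,0,0],[0.0235,-0.0575,0],0],
  [[0,0,0],[0.0235,-0.0575,0],0],
])

```text
time: 13.55
eef_pos: [0.5967, 0.0363, 0.0998]
tcp_rot: [-0.685, -0.173, -0.099, 0.701]
contact_force: [-2.6, 2.5, 2.0]
opening: 0.204
```

```bash
python3 - <<'E'
from h import *
s=ctrl.get_state();print(s['time'],s['eef_pos'],s['qpos'],s['contact_force'],s['opening'])
d=cam('side','side12.png');np.savez('s12.npz',**d)
t=cam('top','top12.png');np.savez('t12.npz',**t)
cv2.imwrite('pics/c17.png',cv2.resize(d['pixels'][110:260,250:400],None,fx=4,fy=4,interpolation=cv2.INTER_CUBIC))
cv2.imwrite('pics/c18.png',cv2.resize(t['pixels'][90:220,180:320],None,fx=4,fy=4,interpolation=cv2.INTER_CUBIC))
E
```

```text
13.55 [0.59670432 0.03629561 0.09981104] [-0.15045386  0.09172929  2.10224335  0.17996919  0.57915435 -1.96034241] [-2.63075428  2.54332666  2.01153846] 0.2038336895692558
```

View pics/c17.png

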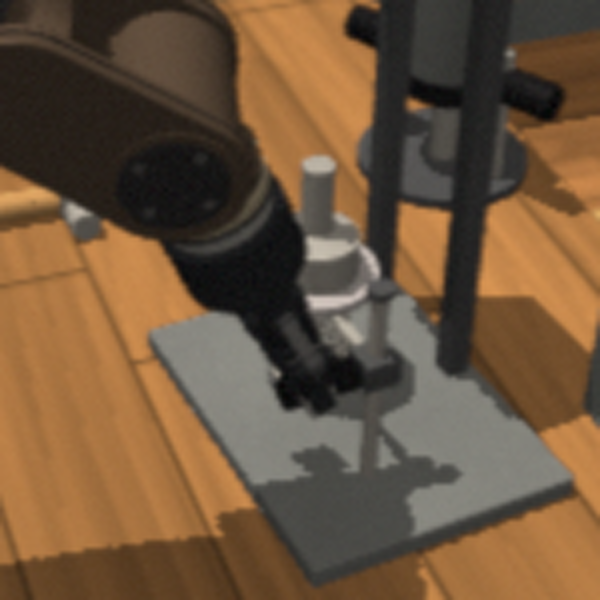

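View pics/c18.png

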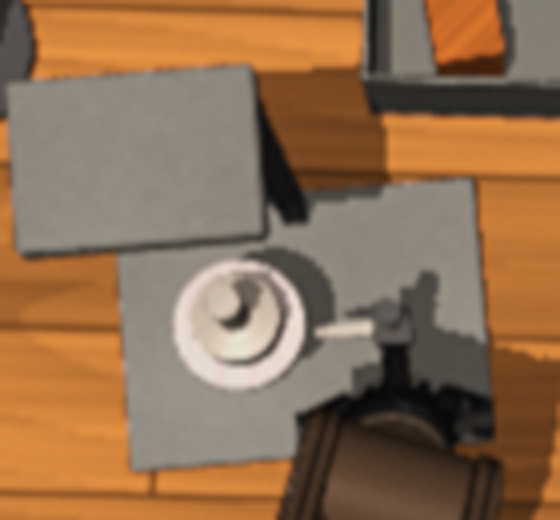

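The pointer bar is up, at top crop (345,330) and side crop (345,328). I'll measure its height against the plate.

```bash
cat > m.py <<'E'
from h import *
import sys
def meas(sf,tf,z0=.035,z1=.145):
    for n,f,c in(('side',sf,[.638,.1437]),('top',tf,[.6395,.1445])):
        D=dict(np.load(f));w=cloud(D).reshape(-1,3);px=D['pixels'].reshape(-1,3).astype(int)
        y=np.radians(6.05);d=w-np.r_[c,0];X=d[:,0]*np.cos(y)+d[:,1]*np.sin(y);Y=-d[:,0]*np.sin(y)+d[:,1]*np.cos(y)
        m=(abs(X+.005)<.02)&(Y<-.055)&(Y>-.09)&(w[:,2]>z0)&(w[:,2]<z1)&(px.max(1)>95)
        q=np.c_[X,Y,w[:,2]][m]
        r=np.hypot(X,Y);k=(r>.034)&(r<.042)&(w[:,2]>.09)&(w[:,2]<.13)&(Y<0)
        print(f,n,'bar n',len(q),'z med',np.median(q[:,2]).round(4),np.percentile(q[:,2],[10,25,75,90]).round(4),'x',q[:,0].mean().round(3),'plate',np.median(w[k][:,2]).round(4),k.sum())
        m=(np.hypot(X+.01,Y+.105)<.013)&(w[:,2]>z0)&(w[:,2]<z1)
        print('   slide z',m.sum(),np.percentile(w[m][:,2],[50,75,90,100]).round(4))
meas(*sys.argv[1:3])
E
python3 m.py s9.npz t9.npz; python3 m.py s12.npz t12.npz
```

```text
s9.npz side bar n 25 z med 0.0505 [0.0479 0.0488 0.052  0.0526] x -0.011 plate 0.1135 87
   slide z 181 [0.0817 0.1141 0.1316 0.1427]
t9.npz top bar n 34 z med 0.0496 [0.0473 0.0487 0.0518 0.0531] x -0.01 plate 0.1131 119
   slide z 61 [0.0613 0.0784 0.1146 0.1379]
s12.npz side bar n 25 z med 0.1131 [0.1117 0.1122 0.1138 0.114 ] x -0.011 plate 0.1134 50
   slide z 163 [0.109  0.1231 0.1333 0.1441]
t12.npz top bar n 39 z med 0.1124 [0.1084 0.1107 0.114  0.1166] x -0.01 plate 0.1132 123
   slide z 43 [0.1215 0.1234 0.1266 0.1448]
```

The bar's top face is 0.6 mm below the plate face, so the tip's mid-thickness is about 2.1 mm low. I'll raise it 2 mm, then let go.

Call:
jog_arm([
  [[0,0,0],[0.0008,-0.0019,0],0],
  [[0,0,0],[0.0008,-0.0019,0],0],
  [[0,0,0],[0.0008,-0.0019,0],0],
  [[0,0,0],[0.0008,-0.0019,0],0],
  [[0,0,0],[0.0008,-0.0019,0],0.25],
  [[0,0,0],[0.0008,-0.0019,0],0.35],
  [[0,0,0],[0.0008,-0.0019,0],0.45],
  [[0,0,0],[0.0008,-0.0019,0],0.55],
  [[0,0,0],[0.0008,-0.0019,0],0.6],
  [[0,0,0],[0.0008,-0.0019,0],0.6],
])

```text
time: 14.48
eef_pos: [0.5968, 0.0361, 0.1016]
tcp_rot: [-0.685, -0.173, -0.099, 0.701]
contact_force: [-0.3, 0.1, 0.1]
opening: 0.602
```

```bash
python3 - <<'E'
from h import *
s=ctrl.get_state();print(s['time'],s['eef_pos'],s['contact_force'],s['opening'])
d=cam('side','side13.png');np.savez('s13.npz',**d)
t=cam('top','top13.png');np.savez('t13.npz',**t)
E
python3 m.py s13.npz t13.npz
```

```text
14.4833 [0.5968111  0.03612253 0.10159022] [-0.31772894  0.06449625  0.12965565] 0.6024280136280883
s13.npz side bar n 27 z med 0.1146 [0.1124 0.1138 0.116  0.1165] x -0.011 plate 0.1138 54
   slide z 161 [0.1095 0.1245 0.1356 0.1442]
t13.npz top bar n 38 z med 0.1146 [0.1119 0.1132 0.1164 0.1171] x -0.01 plate 0.1135 121
   slide z 45 [0.1233 0.125  0.1284 0.1439]
```

The tip is now within about 0.5 mm of the plate's face. Withdrawing up and back along the tool.

Call:
jog_arm([
  [[0,0,0],[0,-0.008,0],0.6],
  [[0,0,0],[0,-0.02,0],0.6],
  [[0,0,0],[0,-0.035,0],0.6],
  [[0,0,0],[-0.005,-0.05,0],0.6],
  [[0,0,0],[-0.02,-0.065,0],0.6],
  [[0,0,0],[-0.04,-0.08,0],0.6],
  [[0,0,0],[-0.06,-0.09,0],0.6],
  [[0,0,0],[-0.07,-0.1,0],0.6],
  [[0,0,0],[-0.07,-0.1,0],0.6],
  [[0,0,0],[-0.07,-0.1,0],0.6],
])

```text
time: 15.42
eef_pos: [0.495, 0.025, 0.1687]
tcp_rot: [-0.685, -0.174, -0.1, 0.7]
contact_force: [-0.6, 0.3, -0.1]
opening: 0.603
```

```bash
python3 - <<'E'
from h import *
s=ctrl.get_state();print(s['time'],s['eef_pos'],s['contact_force'],s['opening'])
d=cam('side','side14.png');np.savez('s14.npz',**d)
t=cam('top','top14.png');np.savez('t14.npz',**t)
E
python3 m.py s14.npz t14.npz
python3 - <<'E'
from h import *
d=np.load('s14.npz')['pixels'];t=np.load('t14.npz')['pixels']
a=cv2.resize(d[120:345,240:420],(400,500),interpolation=cv2.INTER_CUBIC);b=cv2.resize(t[90:220,180:300],(400,433),interpolation=cv2.INTER_CUBIC)
b=cv2.copyMakeBorder(b,0,67,0,0,cv2.BORDER_CONSTANT);cv2.imwrite('pics/c19.png',np.hstack([a,b]))
E
```

```text
15.4167 [0.4949623  0.02498531 0.1687414 ] [-0.57055862  0.29984625 -0.06008447] 0.6032851612761937
s14.npz side bar n 27 z med 0.1145 [0.1127 0.1135 0.1157 0.1162] x -0.011 plate 0.1135 82
   slide z 167 [0.1058 0.1239 0.135  0.1443]
t14.npz top bar n 39 z med 0.1145 [0.1119 0.1133 0.1162 0.1181] x -0.01 plate 0.1137 123
   slide z 44 [0.1233 0.1248 0.1272 0.1442]
```

View pics/c19.png

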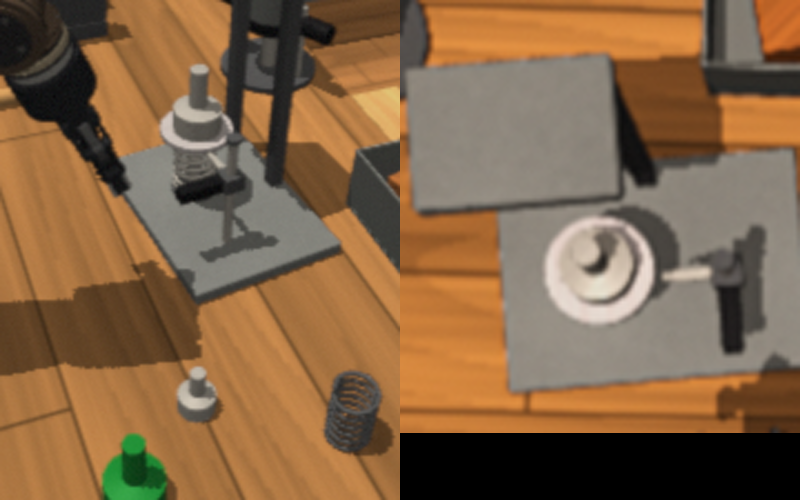

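The picture shows the weight upright and centred (198,110), the pointer bar at plate level (215,155), the small weight (197,395) and spare spring (352,410) still standing, and the gripper clear. I'll hand it in.

```bash
python3 -c "
from plant import ctrl
print(ctrl.sign_off())"
```

```text
the job is handed in; nothing more can be done
None
```

The larger steel weight is standing free on the spring plate and the pointer tip is level with the plate's top face. I handed the job in at about 15.5 s of the 54 s allowed; no verdict is reported.

- **Weight:** I gripped it by the handle with the tool leaned 30°, lowered it slowly onto the plate, released it and backed out. The plate sank about 32 mm, well short of the 61 mm limit. The weight's axis is within about 2 mm of the plate's centre and it looks upright in both views.
- **Pointer:** I gripped the tab, raised it about 65 mm in two steps and let go. In the last depth readings the bar's top face is at 114.5 mm and the plate's top face at about 113.6 mm. That puts the tip about 0.6 mm below level, within the 4 mm tolerance; the camera calibration is good to about 2 mm.
- **Surroundings:** the small weight and spare spring are still standing, I left the green look-alikes alone, and the gripper is clear of everything.
- **Checks that failed or disagreed:** one automatic fit of the weight's tilt failed because the plate was in its view, so I judged that moment from the picture. At the end I checked uprightness by eye and did not refit it. The two cameras differed by about 1–2 mm on horizontal positions.

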